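# Transfer machined test parts to the rig's test rack in reverse order

### The arm

A 6-joint arm with a two-finger parallel gripper is mounted at the origin on the work surface. World frame = base frame: x ahead of the robot, y to its left, z up, the work surface at z = 0. Lengths are in m, angles in rad, forces in N, time in s.
With the tool pointing down it reaches from about 0.225 to 0.875 m from the base axis. Payload 3.4 kg.
Tool frame: the origin (TCP) lies at the very end of the fingers, on their centre line; the grasp point (between the pads) lies behind it (manip.tcp_to_grasp is the z of the grasp point in the tool frame, in m); z points along the fingers, y is the direction in which the jaws open and shut (so a half turn about z gives the same grasp; the last joint's range is limited). The gripper opens to 85 mm and grips with 20 to 120 N. Pads are 22 mm wide; open, the fingers measure 114 mm over their backs; the gripper's body (76 mm by 85 mm) begins 54 mm behind the grasp point. The pads swing forward as they close: fully open they stand 13 mm farther back than shut.
Start: joints at [1.14, 0.276, 1.505, -0, 1.361, -0.121], TCP at [0.175, 0.548, 0.231] pointing down, gripper open.
Joint ranges: [-2.89, 2.89], [-0.75, 2.08], [0.22, 2.7], [-1.18, 4.32], [0.11, 2.71], [-2.7, 2.7]. Speed limits (rad/s): [2.57, 2.57, 3.14, 3.14, 3.14, 3.14].

### API

Orientations are given as a unit quaternion [w, x, y, z].
In Python, from rig import manip, eyes gives the robot as it stands.
- The arm moves only by the tool servo_tool, never from a script. Its argument "increments" is a list of rows, each an object with "slide": the shift along the tool's x, y, z in m, a list of three; "spin": the turn about the tool's z in degrees. A call has 1 to 8 rows; each row shifts and turns the commanded pose from where the row before left it, along the tool's axes as they then stand; what a row does not reach is not made up. A row lasts 1/10 s, in which the tool goes at most 50 mm and 8.59 degrees, less where a joint would pass 70% of its speed; a pose out of reach is approached as far as the arm can. A call is refused whole if a number of a shift passes 0.05 or a number of a turn 8.59, either way. A call with a gripper value outside its range is refused whole. "hand" is the opening, from 0 (shut) to 1 (fully open), set as the call begins (left out, the last holds). The fingers move at their own pace and stop on an object; "newtons" is the grip in N (left out, the last holds). Time passes only in rows, so rows that do not move let the fingers close. It gives the time, the measured TCP pose, the force and the opening at its end, in the units of the state.
- manip.get_state(): the state, without advancing time (a new reading comes with each control period).
- eyes.get_image(name): name is "scene" or "top"; returns the picture (480x640x3 uint8, blue, green, red); there is no depth.
- eyes.calibration(name): a dict with "fx", "fy", "cx", "cy" (pixels), "rvec" (rotation vector, rad) and "tvec" (3), from world to camera coordinates, as OpenCV has them. Camera axes: x right, y down, z forward; pixel columns grow to the right and rows downward; lengths in m; the calibration is good to about 2 mm. A picture is of the moment at which its call begins. calibration takes no time and is no camera call.
- manip.sign_off(): hands the job in, once; it reports no verdict.
The state is a dict: "clock": time; "qpos": joint angles; "qd": joint speeds; "effort": joint torques, N m; "position": TCP position; "ee_rot": TCP orientation; "contact_force": force on the tool from outside, world axes, zero at the start; "moment": the same for the moment, N m; "width": finger opening in m.
Only numpy, scipy, OpenCV 4.12 (cv2) and the standard library are available. Lean on these libraries where they do the work, as an engineer would, in place of code of your own. Each camera call takes 0.05 s, during which the arm holds its last target.

### The job

Move the four machined parts from the bare-aluminium storage rack into the raised black test rack, one per cell, in reverse order counted from the brass pin at the end of each rack: the part nearest the storage rack's pin goes into the test-rack cell farthest from its pin, and so on. Stand each part upright on the floor of its cell, without dropping or tipping it, and let go.

Things in the scene. Friction and masses are not known exactly. Their poses are not given: they have to be found in the camera images.
- sleeve: Loose plain round aluminium sleeve, 42 mm diameter, 50 mm high, a wide dark bore (28 mm) in its top face; about 170 g. Origin: centre of its underside; z up along its axis. At the start its x axis lies within 9 degrees of the storage rack's x. Grip it anywhere on its upper half.
- hub: Loose flanged aluminium hub: round flange 44 mm diameter and 12 mm thick at the bottom with six small dark holes, above it a round boss of 28 mm diameter up to 58 mm height; about 150 g. Origin: centre of its underside; z up. At the start its x axis lies within 9 degrees of the storage rack's x. Grip it by the boss.
- block: Loose square aluminium bearing block, 38 x 38 mm, 46 mm high, with a round brass bush (26 mm) in its top; about 190 g. Origin: centre of its underside; z up, x and y square to its side faces. At the start its x axis lies within 9 degrees of the storage rack's x. Grip it on two opposite faces, upper half.
- shaft: Loose stepped steel shaft standing upright: foot disc 40 mm diameter, 10 mm thick; then 24 mm diameter up to 48 mm height; then a thin tip of 14 mm diameter up to 68 mm; about 260 g. Origin: centre of its underside; z up. At the start its x axis lies within 9 degrees of the storage rack's x. Grip it by the 24 mm step.
- store_rack: Storage rack, fixed: low bare-aluminium tray 308 x 78 mm holding the parts. Origin: on the table under its centre; z up, row along x. Four cells centred at x = -99, -33, 33, 99 mm, y = 0, inside 62 (x) by 66 mm (y), ribs 10 mm high; floor at z = 8 mm, with 3 mm pads: parts stand at z = 11 mm. Brass pin (18 mm thick, 35 mm above the cell floor) at x = +144 mm. Any yaw, left or right.
- test_rack: Test rack, fixed, empty: black plate 308 x 94 mm with bare ribs, raised on four round feet. Origin: on the table under its centre; z up, row along x. Four cells centred at x = -99, -33, 33, 99 mm, y = 0, inside 62 (x) by 66 mm (y), ribs 10 mm high; floor at z = 30 mm, no pads. Brass pin (18 mm thick, 35 mm above the cell floor) at x = +144 mm. Any yaw, on the side opposite the storage rack.
- sleeve_pad: Fixed round black rubber pad, 56 mm diameter, 3 mm thick, in the storage-rack cell under the sleeve. Origin: centre of its underside. It stays where it is all the time, so it records in which cell the sleeve started; nothing needs doing with it.
- hub_pad: Fixed square black rubber pad, 56 x 56 mm, 3 mm thick, in the storage-rack cell under the hub. Origin: centre of its underside. It stays where it is all the time, so it records in which cell the hub started; nothing needs doing with it.
- block_pad: Fixed cross-shaped black rubber pad, 58 x 58 mm with 30 mm arms, 3 mm thick, in the storage-rack cell under the block. Origin: centre of its underside. It stays where it is all the time, so it records in which cell the block started; nothing needs doing with it.
- shaft_pad: Fixed oblong black rubber pad, 34 x 60 mm, 3 mm thick, in the storage-rack cell under the shaft. Origin: centre of its underside. It stays where it is all the time, so it records in which cell the shaft started; nothing needs doing with it.
Not all that is in view belongs to the job. What is shaped like the block but blue or purple is not meant.

How it is judged:
By the outcome, as a careful person would: the job done as asked, in the order asked, and still so for the second after the job is handed in, with the robot touching nothing.
It also fails if it takes over 104 s, if anything falls off the work surface, if the arm or the gripper's body presses on something with over 40 N, if the wrist force passes 120 N, or if a joint passes its speed limit or range.

## Working session

There is one attempt and no reset: what is moved stays moved. The work goes in short steps, Python scripts to look and compute and a tool call to move; the robot and the scene stay as the last step left them, time stands still between calls to the robot, and variables do not carry over. Pictures are saved under pics/ and viewed, and the job is handed in when it is done.

Besides the shell and the picture viewer there is one more tool, called after "Call:" as name(argument=value, ...) on one line, values as JSON. servo_tool: Moves the arm, as the interface text tells. Its arguments: {"type":"object","properties":{"increments":{"type":"array","items":{"type":"object","properties":{"slide":{"type":"array","items":{"type":"number"}},"spin":{"type":"number"}}}},"hand":{"type":"number"},"newtons":{"type":"number"}},"required":["increments"]}

```bash
mkdir -p pics; ls
python3 - <<'E'
from rig import manip, eyes
import cv2
for n in ("scene","top"):
    cv2.imwrite(f"pics/{n}0.png",eyes.get_image(n)); print(eyes.calibration(n))
print(manip.get_state(), manip.tcp_to_grasp)
E
```

```text
pics
{'fx': 450.6633515570315, 'fy': 450.6633515570315, 'cx': 315.96688278832227, 'cy': 239.47769278243695, 'rvec': array([ 2.37503919,  1.02722834, -0.30404494]), 'tvec': array([-0.36745344, -0.33599979,  0.98823873])}
{'fx': 584.1830569176727, 'fy': 584.1830569176727, 'cx': 314.06764557462907, 'cy': 240.2267595290891, 'rvec': array([ 2.15919337, -2.13704302,  0.1710847 ]), 'tvec': array([-0.02597149,  0.57718131,  0.87587878])}
{'clock': 0.1, 'qpos': array([ 1.14002966e+00,  2.76497192e-01,  1.50600085e+00, -1.00005280e-05,
        1.36070452e+00, -1.21001922e-01]), 'qd': array([ 0.00035518,  0.00022738, -0.00197696, -0.00094189, -0.0004702 ,
        0.00055974]), 'effort': array([ 2.12064333e-03, -4.17702484e+01, -2.46403885e+01, -7.76730053e-05,
        5.83109184e-03, -5.84067919e-06]), 'position': array([0.17509068, 0.54719736, 0.23054819]), 'ee_rot': array([-2.14562876e-04,  1.54262795e-01,  9.88029525e-01, -7.75845167e-04]), 'contact_force': array([ 0.45759065, -0.4458372 , -0.33962355]), 'moment': array([0.02916097, 0.05752681, 0.00271265]), 'width': 0.08544640812316423} -0.0187
```

View pics/scene0.png

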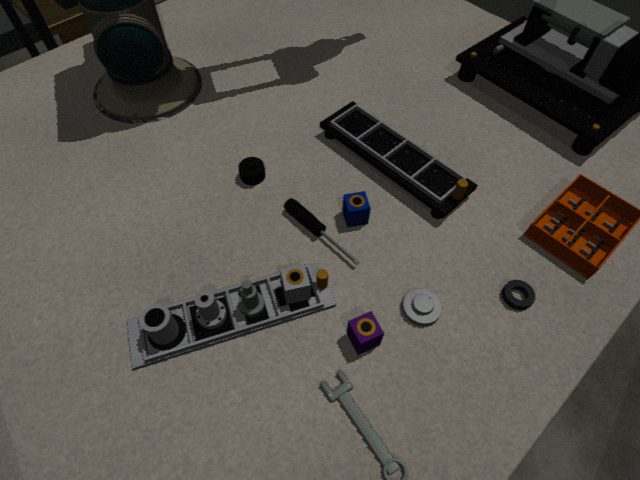

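View pics/top0.png

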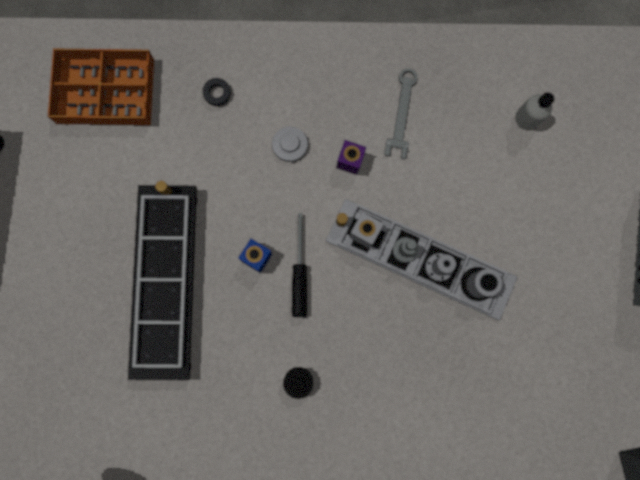

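Top view: storage rack at right (pin at 342,219; then block 366,229, shaft 406,248, hub 441,264, sleeve 485,283). The test rack is at left, with its pin at 162,186. The blue (255,255) and purple (351,156) blocks are decoys, and the grey block next to the pin is the one meant. Next I'll enlarge crops to confirm.

Run:
```python
import cv2
im=cv2.imread("pics/top0.png")
a=im[190:330,320:525]; cv2.imwrite("pics/c1.png",cv2.convertScaleAbs(cv2.resize(a,None,fx=3.9,fy=3.9,interpolation=cv2.INTER_CUBIC),alpha=1.4))
a=im[175:390,115:215]; cv2.imwrite("pics/c2.png",cv2.convertScaleAbs(cv2.resize(cv2.rotate(a,cv2.ROTATE_90_CLOCKWISE),None,fx=3.7,fy=3.7,interpolation=cv2.INTER_CUBIC),alpha=2))
im=cv2.imread("pics/scene0.png")
a=im[250:380,120:345]; cv2.imwrite("pics/c3.png",cv2.convertScaleAbs(cv2.resize(a,None,fx=3.5,fy=3.5,interpolation=cv2.INTER_CUBIC),alpha=1.4))
```

```text
(no output)
```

View pics/c1.png

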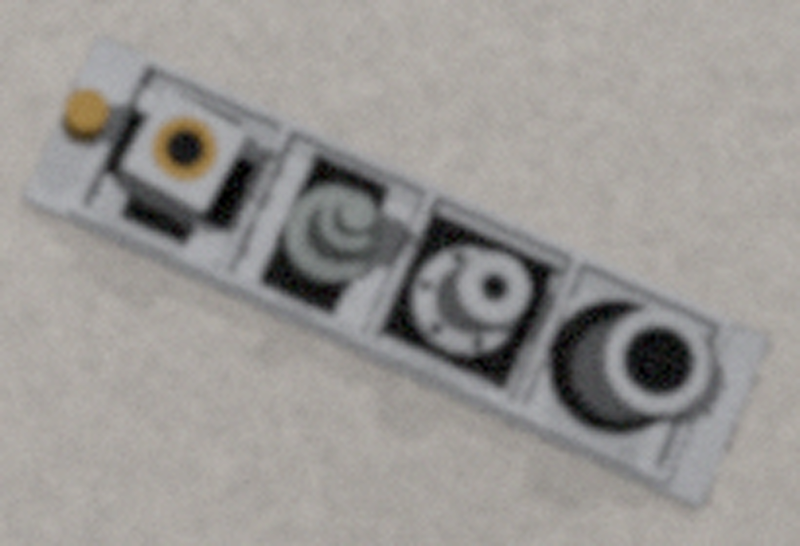

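View pics/c2.png

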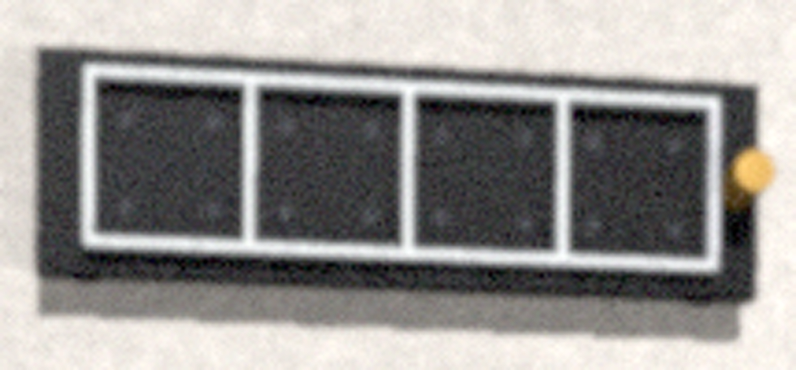

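View pics/c3.png

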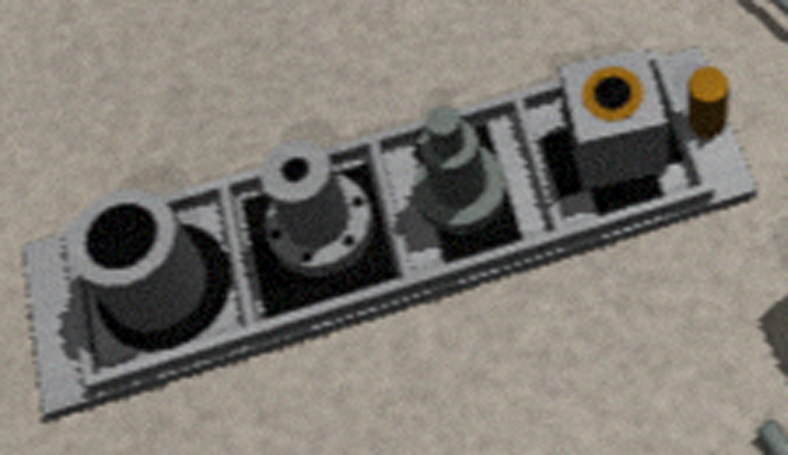

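```bash
cat > h.py <<'E'
import numpy as np, cv2
from rig import manip, eyes
from scipy.optimize import least_squares
def cam(n):
    c=eyes.calibration(n); K=np.array([[c['fx'],0,c['cx']],[0,c['fy'],c['cy']],[0,0,1.]]); return K,cv2.Rodrigues(c['rvec'])[0],c['tvec'],c['rvec']
def back(n,uv,z):
    K,R,t,_=cam(n); d=R.T@np.linalg.inv(K)@np.array([*uv,1.]); o=-R.T@t; return o+d*(z-o[2])/d[2]
def proj(n,P):
    K,R,t,rv=cam(n); return cv2.projectPoints(np.array(P,float).reshape(-1,1,3),rv,t,K,None)[0].reshape(-1,2)
E
cat > m1.py <<'E'
from h import *
T=lambda u,v:(320+(u+.5)/3.9-.5,190+(v+.5)/3.9-.5)
S=lambda u,v:(120+(u+.5)/3.5-.5,250+(v+.5)/3.5-.5)
R=lambda u,v:(115+(v+.5)/3.7-.5,175+214-(u+.5)/3.7+.5)
def fit(pts): # list of (cam,uv,local)
    def f(p):
        c,s=np.cos(p[2]),np.sin(p[2]); o=[]
        for n,uv,l in pts:
            P=[p[0]+c*l[0]-s*l[1],p[1]+s*l[0]+c*l[1],l[2]]; o+=list(proj(n,[P])[0]-uv)
        return np.array(o)
    best=None
    for y0 in np.arange(-3,3.2,1):
        r=least_squares(f,[.5,0,y0],loss='soft_l1')
        if best is None or r.cost<best.cost: best=r
    return best.x,f(best.x).reshape(-1,2).round(1)
a=.154;b=.039
store_top=[('top',T(87,112),(.144,0,.043)),('top',T(100,37),(a,-b,.008)),('top',T(25,203),(a,b,.008)),('top',T(703,508),(-a,b,.008)),('top',T(770,335),(-a,-b,.008))]
store_sc=[('scene',S(708,84),(.144,0,.043)),('scene',S(25,243),(-a,-b,.008)),('scene',S(43,410),(-a,b,.008)),('scene',S(757,190),(a,b,.008)),('scene',S(707,48),(a,-b,.008))]
if __name__=="__main__":
    for s in (store_top,store_sc):
        # handedness: try both sign of y
        for sg in (1,-1):
            x,e=fit([(n,uv,(l[0],sg*l[1],l[2])) for n,uv,l in s]); print(sg,x.round(4),np.degrees(x[2]).round(2),e.tolist())
    t=[('top',R(752,168),(.144,0,.065)),('top',R(82,62),(-.134,.037,.04)),('top',R(720,96),(.134,.037,.04)),('top',R(720,272),(.134,-.037,.04)),('top',R(82,247),(-.134,-.037,.04))]
    for sg in (1,-1):
        x,e=fit([(n,uv,(l[0],sg*l[1],l[2])) for n,uv,l in t]); print('test',sg,x.round(4),np.degrees(x[2]).round(2),e.tolist())
    for nm,z,tp,sc in (('block',.057,(185,149),(611,93)),('shaft',.079,(352,212),(446,122)),('hub',.069,(495,285),(295,168)),('sleeve',.061,(660,360),(125,236))):
        print(nm,back('top',T(*tp),z).round(4),back('scene',S(*sc),z).round(4))
E
python3 m1.py
python3 - <<'E'
import cv2
im=cv2.imread("pics/scene0.png")
a=im[95:225,310:485]; cv2.imwrite("pics/c4.png",cv2.convertScaleAbs(cv2.resize(a,None,fx=4.5,fy=4.5,interpolation=cv2.INTER_CUBIC),alpha=2))
E
```

```text
Traceback (most recent call last):
  File "m1.py", line 23, in <module>
    x,e=fit([(n,uv,(l[0],sg*l[1],l[2])) for n,uv,l in s]); print(sg,x.round(4),np.degrees(x[2]).round(2),e.tolist())
        ~~~^^^^^^^^^^^^^^^^^^^^^^^^^^^^^^^^^^^^^^^^^^^^^^
  File "m1.py", line 13, in fit
    r=least_squares(f,[.5,0,y0],loss='soft_l1')
  File "m1.py", line 9, in f
    P=[p[0]+c*l[0]-s*l[1],p[1]+s*l[0]+c*l[1],l[2]]; o+=list(proj(n,[P])[0]-uv)
                                                            ~~~~^^^^^^^
  File "h.py", line 9, in proj
    K,R,t,rv=cam(n); return cv2.projectPoints(np.array(P,float).reshape(-1,1,3),rv,t,K,None)[0].reshape(-1,2)
             ~~~^^^
  File "h.py", line 5, in cam
    c=eyes.calibration(n); K=np.array([[c['fx'],0,c['cx']],[0,c['fy'],c['cy']],[0,0,1.]]); return K,cv2.Rodrigues(c['rvec'])[0],c['tvec'],c['rvec']
ValueError: time passes only in moves, steps and waits
```

View pics/c4.png

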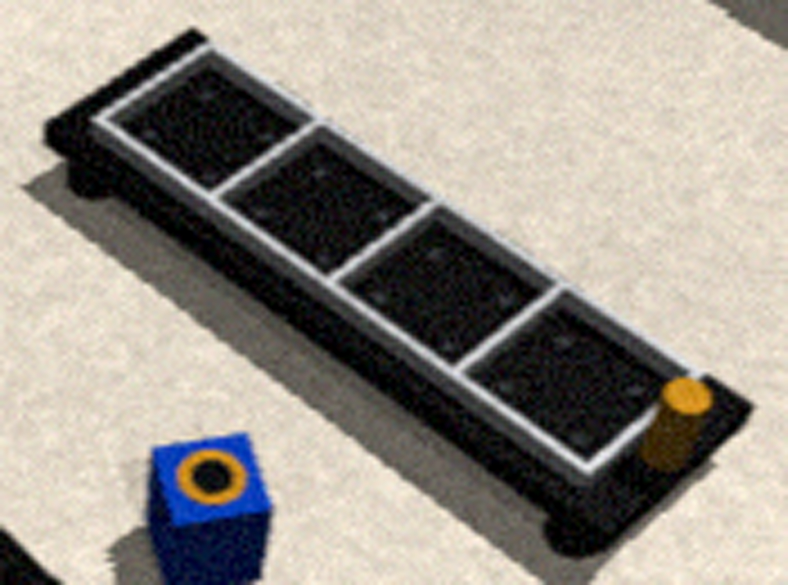

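```bash
sed -i 's/^def cam(n):/import functools\n@functools.cache\ndef cam(n):/' h.py
cat >> m1.py <<'E'
    Q=lambda u,v:(310+(u+.5)/4.5-.5,95+(v+.5)/4.5-.5)
    t=[('scene',Q(687,396),(.144,0,.065)),('scene',Q(205,42),(-.134,.037,.04)),('scene',Q(93,121),(-.134,-.037,.04)),('scene',Q(588,472),(.134,-.037,.04))]
    for sg in (1,-1):
        x,e=fit([(n,uv,(l[0],sg*l[1],l[2])) for n,uv,l in t]); print('test',sg,x.round(4),np.degrees(x[2]).round(2),e.tolist())
E
python3 m1.py
```

```text
1 [ 0.5545 -0.1956  1.1547] 66.16 [[0.0, 0.2], [-0.5, -0.2], [-0.6, -0.3], [0.3, 0.0], [0.8, 0.3]]
-1 [ 0.5897 -0.2045  1.4108] 80.83 [[-0.9, 0.2], [-15.3, 45.5], [11.7, -43.1], [22.4, -90.0], [-0.3, 1.0]]
1 [ 0.5258 -0.1757  0.8935] 51.19 [[-0.1, -0.1], [-1.0, 1.8], [1.4, -91.4], [-10.4, -41.2], [8.5, 43.1]]
-1 [ 0.5569 -0.1939  1.1388] 65.25 [[0.6, 0.2], [-0.3, -0.6], [0.0, 0.4], [0.6, 0.3], [-1.5, -0.6]]
test 1 [0.5136 0.2191 0.0046] 0.26 [[0.4, -0.7], [0.8, -0.3], [0.2, 0.4], [-0.8, 0.7], [-0.6, -0.0]]
test -1 [0.5137 0.2191 0.0082] 0.47 [[0.0, -0.7], [49.7, -0.1], [46.4, 0.6], [-47.7, 0.4], [-49.0, -0.2]]
block [ 0.5958 -0.1022  0.057 ] [ 0.597  -0.1018  0.057 ]
shaft [ 0.5679 -0.1647  0.079 ] [ 0.5713 -0.1662  0.079 ]
hub [ 0.5412 -0.222   0.069 ] [ 0.5413 -0.2207  0.069 ]
sleeve [ 0.5131 -0.2881  0.061 ] [ 0.5154 -0.2859  0.061 ]
test 1 [ 0.5156  0.2184 -6.2738] -359.46 [[0.1, -0.3], [0.5, -0.3], [-1.0, -0.2], [0.2, 0.7]]
test -1 [0.5198 0.1827 0.2308] 13.22 [[-1.2, 1.1], [-44.6, 37.9], [1.5, -2.4], [20.1, -22.3]]
```

```bash
cat > plan.py <<'E'
import sys; from h import *
from scipy.spatial.transform import Rotation as Ro
x,y,z,yaw=map(float,sys.argv[1:5])
s=manip.get_state(); w=s['ee_rot']; R=Ro.from_quat([w[1],w[2],w[3],w[0]]).as_matrix()
cy=np.degrees(np.arctan2(R[1,1],R[0,1])); sp=(cy-yaw+180)%360-180
d=R.T@(np.array([x,y,z])-s['position'])
print('t',round(s['clock'],2),'pos',s['position'].round(4),'yaw',cy.round(2),'tilt',np.degrees(np.arccos(-R[2,2])).round(2),'w',round(s['width'],4),'F',s['contact_force'].round(1),'q6',s['qpos'][5].round(2))
print('tool delta mm',(d*1000).round(1),'spin',round(sp,2))
E
python3 plan.py 0.5964 -0.102 0.2 -24.2
python3 - <<'E'
import cv2
im=cv2.imread("pics/top0.png")
a=im[205:260,335:395]; cv2.imwrite("pics/c5.png",cv2.convertScaleAbs(cv2.resize(a,None,fx=10,fy=10,interpolation=cv2.INTER_CUBIC),alpha=1.4))
E
```

```text
t 0.1 pos [0.1751 0.5472 0.2305] yaw 72.25 tilt 0.09 w 0.0854 F [ 0.5 -0.4 -0.3] q6 -0.12
tool delta mm [-599.2 -489.8   31.2] spin 96.45
```

View pics/c5.png

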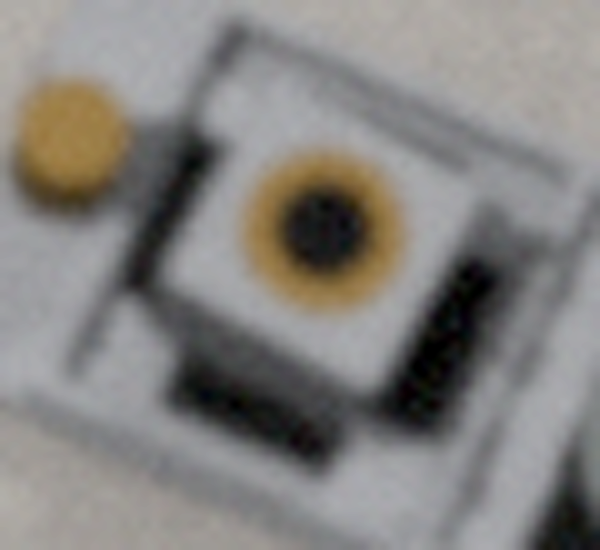

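The crop shows the plain aluminium block beside the brass pin: bush centre at about (367.1,227.6) in the full image, turned about 4.5° clockwise from the rack, so the grip yaw is -28.7°. I'll spin first, then travel.

Call:
servo_tool(increments=[{"spin":8.4},{"spin":8.4},{"spin":8.4},{"spin":8.4},{"spin":8.4},{"spin":8.4}], hand=1, newtons=50)

```text
$.increments[0]: bad value
```

Call:
servo_tool(increments=[{"spin":8.4},{"spin":8.4},{"spin":8.4},{"spin":8.4},{"spin":8.4},{"spin":8.4}])

```text
$.increments[0]: bad value
```

```bash
python3 plan.py 0.5964 -0.102 0.2 -28.7
```

```text
t 0.1 pos [0.1751 0.5472 0.2305] yaw 72.25 tilt 0.09 w 0.0854 F [ 0.5 -0.4 -0.3] q6 -0.12
tool delta mm [-599.2 -489.8   31.2] spin 100.95
```

Each row needs both fields.

Call:
servo_tool(increments=[{"slide":[0,0,0],"spin":8.4},{"slide":[0,0,0],"spin":8.4},{"slide":[0,0,0],"spin":8.4},{"slide":[0,0,0],"spin":8.4},{"slide":[0,0,0],"spin":8.4},{"slide":[0,0,0],"spin":8.4}], hand=1, newtons=50)

```text
clock: 0.7
position: [0.1752, 0.5473, 0.2308]
ee_rot: [0.0, 0.563, 0.827, -0.001]
contact_force: [-0.5, -0.2, 0.3]
width: 0.0856
```

Call:
servo_tool(increments=[{"slide":[0,0,0],"spin":8.4},{"slide":[0,0,0],"spin":8.4},{"slide":[0,0,0],"spin":8.4},{"slide":[0,0,0],"spin":8.4},{"slide":[0,0,0],"spin":8.4},{"slide":[0,0,0],"spin":8.4}])

```text
clock: 1.3
position: [0.1752, 0.5473, 0.2308]
ee_rot: [0.0, 0.861, 0.508, -0.0]
contact_force: [0.9, 0.0, 0.3]
width: 0.0852
```

```bash
python3 plan.py 0.5964 -0.102 0.2 -28.7
```

```text
t 1.3 pos [0.1752 0.5473 0.2308] yaw -28.89 tilt 0.06 w 0.0852 F [0.9 0.  0.3] q6 1.64
tool delta mm [-364.9  682.5   31.3] spin -0.19
```

Call:
servo_tool(increments=[{"slide":[-0.0228,0.0426,0.002],"spin":0},{"slide":[-0.0228,0.0426,0.002],"spin":0},{"slide":[-0.0228,0.0426,0.002],"spin":0},{"slide":[-0.0228,0.0426,0.002],"spin":0},{"slide":[-0.0228,0.0426,0.002],"spin":0},{"slide":[-0.0228,0.0426,0.002],"spin":0},{"slide":[-0.0228,0.0426,0.002],"spin":0},{"slide":[-0.0228,0.0426,0.002],"spin":0}])

```text
clock: 2.1
position: [0.388, 0.2228, 0.2151]
ee_rot: [-0.0, 0.86, 0.511, 0.0]
contact_force: [1.4, 0.6, 0.2]
width: 0.0853
```

Call:
servo_tool(increments=[{"slide":[-0.0228,0.0426,0.002],"spin":0},{"slide":[-0.0228,0.0426,0.002],"spin":0},{"slide":[-0.0228,0.0426,0.002],"spin":0},{"slide":[-0.0228,0.0426,0.002],"spin":0},{"slide":[-0.0228,0.0426,0.002],"spin":0},{"slide":[-0.0228,0.0426,0.002],"spin":0},{"slide":[-0.0228,0.0426,0.002],"spin":0},{"slide":[0,0,0],"spin":0}])

```text
clock: 2.9
position: [0.5763, -0.0636, 0.2]
ee_rot: [0.002, 0.861, 0.509, -0.0]
contact_force: [-0.7, -0.1, 1.1]
width: 0.0856
```

```bash
python3 plan.py 0.5964 -0.102 0.1 -28.7
```

```text
t 2.9 pos [ 0.5763 -0.0636  0.2   ] yaw -28.83 tilt 0.18 w 0.0856 F [-0.7 -0.1  1.1] q6 0.28
tool delta mm [-23.8  35.8 100.1] spin -0.13
```

Call:
servo_tool(increments=[{"slide":[-0.0238,0.0358,0],"spin":0},{"slide":[0,0,0.033],"spin":0},{"slide":[0,0,0.033],"spin":0},{"slide":[0,0,0.034],"spin":0},{"slide":[0,0,0],"spin":0}])

```text
clock: 3.4
position: [0.5888, -0.0946, 0.0964]
ee_rot: [-0.004, 0.86, 0.511, -0.004]
contact_force: [-0.3, 0.1, 0.1]
width: 0.0853
```

```bash
python3 plan.py 0.5964 -0.102 0.029 -28.7
python3 - <<'E'
from h import *
im=eyes.get_image("scene")[200:380,120:400]
cv2.imwrite("pics/s1.png",cv2.convertScaleAbs(cv2.resize(im,None,fx=2.8,fy=2.8,interpolation=cv2.INTER_CUBIC),alpha=1.4))
E
```

```text
t 3.4 pos [ 0.5888 -0.0946  0.0964] yaw -28.55 tilt 0.67 w 0.0853 F [-0.3  0.1  0.1] q6 0.22
tool delta mm [-2.8 11.  67.3] spin 0.15
```

View pics/s1.png

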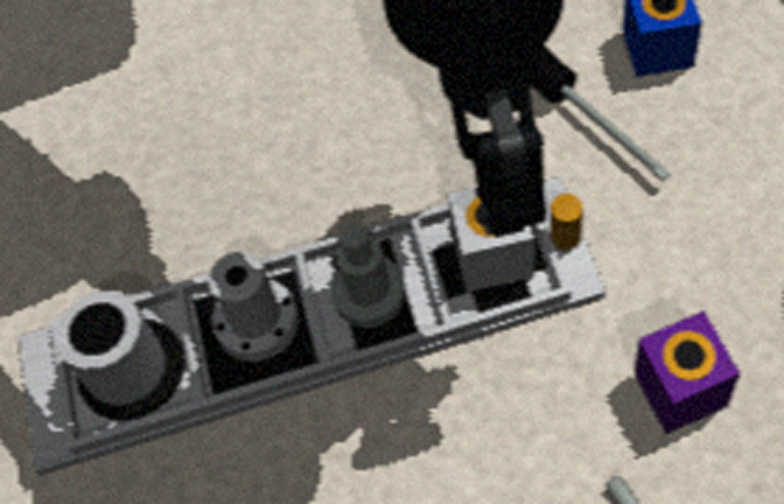

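Call:
servo_tool(increments=[{"slide":[-0.0014,0.0055,0],"spin":0},{"slide":[-0.0014,0.0055,0],"spin":0},{"slide":[0,0,0],"spin":0},{"slide":[0,0,0],"spin":0}])

```text
clock: 3.85
position: [0.6024, -0.1042, 0.1025]
ee_rot: [0.001, 0.86, 0.511, 0.001]
contact_force: [-0.2, -0.3, -1.0]
width: 0.0853
```

```bash
python3 plan.py 0.5964 -0.102 0.029 -28.7
```

```text
t 3.85 pos [ 0.6024 -0.1042  0.1025] yaw -28.56 tilt 0.13 w 0.0853 F [-0.2 -0.3 -1. ] q6 0.21
tool delta mm [-1.  -6.5 73.5] spin 0.14
```

Call:
servo_tool(increments=[{"slide":[-0.001,-0.0065,0],"spin":0.1},{"slide":[0,0,0.02],"spin":0},{"slide":[0,0,0.02],"spin":0},{"slide":[0,0,0.02],"spin":0},{"slide":[0,0,0],"spin":0},{"slide":[0,0,0],"spin":0},{"slide":[0,0,0],"spin":0}])

```text
clock: 4.55
position: [0.5961, -0.1018, 0.0425]
ee_rot: [0.001, 0.86, 0.51, 0.001]
contact_force: [0.4, 0.0, 0.4]
width: 0.0856
```

```bash
python3 plan.py 0.5964 -0.102 0.029 -28.7
```

```text
t 4.55 pos [ 0.5961 -0.1018  0.0425] yaw -28.65 tilt 0.12 w 0.0856 F [0.4 0.  0.4] q6 0.22
tool delta mm [-0.   0.3 13.5] spin 0.05
```

Centred over the block. Lower, then close.

Call:
servo_tool(increments=[{"slide":[0,0,0.0065],"spin":0},{"slide":[0,0,0.0065],"spin":0},{"slide":[0,0,0],"spin":0},{"slide":[0,0,0],"spin":0}])

```text
clock: 4.95
position: [0.5952, -0.1016, 0.028]
ee_rot: [-0.0, 0.86, 0.51, -0.0]
contact_force: [0.5, 0.4, -0.3]
width: 0.0853
```

Call:
servo_tool(increments=[{"slide":[0,0,0],"spin":0},{"slide":[0,0,0],"spin":0},{"slide":[0,0,0],"spin":0},{"slide":[0,0,0],"spin":0},{"slide":[0,0,0],"spin":0},{"slide":[0,0,0],"spin":0},{"slide":[0,0,0],"spin":0},{"slide":[0,0,0],"spin":0}], hand=0, newtons=50)

```text
clock: 5.75
position: [0.5959, -0.1018, 0.0287]
ee_rot: [0.0, 0.86, 0.51, 0.0]
contact_force: [0.2, -0.1, 4.3]
width: 0.0375
```

```bash
python3 plan.py 0.5964 -0.102 0.2 -89.6
```

```text
t 5.75 pos [ 0.5959 -0.1018  0.0287] yaw -28.65 tilt 0.07 w 0.0375 F [ 0.2 -0.1  4.3] q6 0.22
tool delta mm [ 1.000e-01  8.000e-01 -1.713e+02] spin 60.95
```

Call:
servo_tool(increments=[{"slide":[0,0,-0.006],"spin":0},{"slide":[0,0,-0.015],"spin":0},{"slide":[0,0,-0.03],"spin":0},{"slide":[0,0,-0.03],"spin":0},{"slide":[0,0,-0.03],"spin":0},{"slide":[0,0,-0.03],"spin":0},{"slide":[0,0,-0.02],"spin":0},{"slide":[0,0,0],"spin":0}])

```text
clock: 6.55
position: [0.5966, -0.1019, 0.192]
ee_rot: [0.002, 0.86, 0.51, 0.002]
contact_force: [-0.5, 0.6, -2.1]
width: 0.0374
```

Call:
servo_tool(increments=[{"slide":[0,0,0],"spin":7.6},{"slide":[0,0,0],"spin":7.6},{"slide":[0,0,0],"spin":7.6},{"slide":[0,0,0],"spin":7.6},{"slide":[0,0,0],"spin":7.6},{"slide":[0,0,0],"spin":7.6},{"slide":[0,0,0],"spin":7.6},{"slide":[0,0,0],"spin":7.6}])

```text
clock: 7.35
position: [0.5938, -0.1012, 0.1867]
ee_rot: [-0.001, 1.0, 0.002, -0.002]
contact_force: [0.1, 0.6, -2.9]
width: 0.0372
```

```bash
python3 plan.py 0.4155 0.2183 0.19 -89.6
```

```text
t 7.35 pos [ 0.5938 -0.1012  0.1867] yaw -89.76 tilt 0.28 w 0.0372 F [ 0.1  0.6 -2.9] q6 1.28
tool delta mm [-177.  -320.2   -2. ] spin -0.16
```

Call:
servo_tool(increments=[{"slide":[-0.0197,-0.0356,0],"spin":0},{"slide":[-0.0197,-0.0356,0],"spin":0},{"slide":[-0.0197,-0.0356,0],"spin":0},{"slide":[-0.0197,-0.0356,0],"spin":0},{"slide":[-0.0197,-0.0356,0],"spin":0},{"slide":[-0.0197,-0.0356,0],"spin":0},{"slide":[-0.0197,-0.0356,0],"spin":0},{"slide":[-0.0197,-0.0356,0],"spin":0}])

```text
clock: 8.15
position: [0.4325, 0.1825, 0.1874]
ee_rot: [0.0, 1.0, 0.005, -0.002]
contact_force: [0.1, -0.7, -2.4]
width: 0.0374
```

Call:
servo_tool(increments=[{"slide":[-0.0197,-0.0356,0],"spin":0},{"slide":[0,0,0.03],"spin":0},{"slide":[0,0,0.03],"spin":0},{"slide":[0,0,0.03],"spin":0},{"slide":[0,0,0],"spin":0},{"slide":[0,0,0],"spin":0},{"slide":[0,0,0],"spin":0}])

```text
clock: 8.85
position: [0.4159, 0.2172, 0.1002]
ee_rot: [-0.0, 1.0, 0.005, 0.001]
contact_force: [0.3, -0.3, -2.3]
width: 0.0372
```

```bash
python3 plan.py 0.4155 0.2183 0.0477 -89.6
python3 - <<'E'
from h import *
im=eyes.get_image("scene")[60:260,270:550]
cv2.imwrite("pics/s2.png",cv2.convertScaleAbs(cv2.resize(im,None,fx=2.8,fy=2.8,interpolation=cv2.INTER_CUBIC),alpha=1.6))
E
```

```text
t 8.85 pos [0.4159 0.2172 0.1002] yaw -89.46 tilt 0.1 w 0.0372 F [ 0.3 -0.3 -2.3] q6 1.89
tool delta mm [-0.5 -1.  52.5] spin 0.14
```

View pics/s2.png

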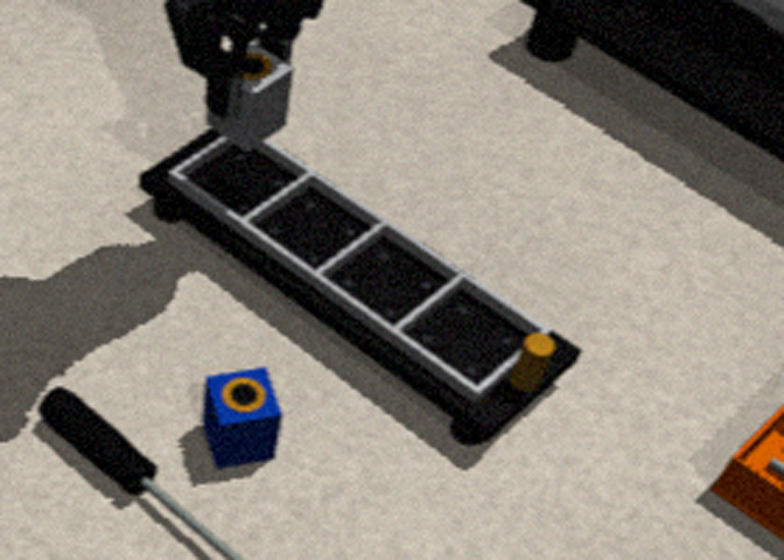

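The block hangs upright above the cell farthest from the pin. Lowering.

Call:
servo_tool(increments=[{"slide":[-0.0005,-0.001,0.015],"spin":0},{"slide":[0,0,0.015],"spin":0},{"slide":[0,0,0.01],"spin":0},{"slide":[0,0,0.007],"spin":0},{"slide":[0,0,0.003],"spin":0},{"slide":[0,0,0],"spin":0},{"slide":[0,0,0],"spin":0},{"slide":[0,0,0],"spin":0}])

```text
clock: 9.7
position: [0.415, 0.2182, 0.0498]
ee_rot: [-0.0, 1.0, 0.005, 0.001]
contact_force: [0.5, -1.3, -2.8]
width: 0.0373
```

Call:
servo_tool(increments=[{"slide":[0,0,0.001],"spin":0},{"slide":[0,0,0.001],"spin":0},{"slide":[0,0,0],"spin":0},{"slide":[0,0,0],"spin":0}])

```text
clock: 10.1
position: [0.4147, 0.2181, 0.0477]
ee_rot: [-0.0, 1.0, 0.005, 0.0]
contact_force: [-1.2, -0.2, 2.5]
width: 0.0372
```

Contact felt (force from -2.8 to +2.5 N). Release and rise.

Call:
servo_tool(increments=[{"slide":[0,0,0],"spin":0},{"slide":[0,0,0],"spin":0},{"slide":[0,0,0],"spin":0},{"slide":[0,0,0],"spin":0},{"slide":[0,0,0],"spin":0},{"slide":[0,0,0],"spin":0},{"slide":[0,0,0],"spin":0},{"slide":[0,0,0],"spin":0}], hand=1)

```text
clock: 10.9
position: [0.4145, 0.218, 0.0473]
ee_rot: [-0.0, 1.0, 0.005, 0.0]
contact_force: [-0.3, 0.1, -0.4]
width: 0.0857
```

Call:
servo_tool(increments=[{"slide":[0,0,-0.01],"spin":0},{"slide":[0,0,-0.03],"spin":0},{"slide":[0,0,-0.04],"spin":0},{"slide":[0,0,-0.04],"spin":0},{"slide":[0,0,-0.03],"spin":0},{"slide":[0,0,0],"spin":0},{"slide":[0,0,0],"spin":0}])

```text
clock: 11.6
position: [0.4146, 0.2181, 0.1982]
ee_rot: [-0.0, 1.0, 0.005, 0.001]
contact_force: [0.2, 0.5, -1.1]
width: 0.0853
```

```bash
python3 - <<'E'
from h import *
im=eyes.get_image("scene")[60:260,270:550]
cv2.imwrite("pics/s3.png",cv2.convertScaleAbs(cv2.resize(im,None,fx=2.8,fy=2.8,interpolation=cv2.INTER_CUBIC),alpha=1.6))
E
python3 plan.py 0.5695 -0.1653 0.19 -24.2
```

```text
t 11.65 pos [0.4138 0.2178 0.197 ] yaw -89.45 tilt 0.04 w 0.0853 F [-0.6 -0.9 -0.4] q6 1.9
tool delta mm [152.  384.6   7. ] spin -65.25
```

View pics/s3.png

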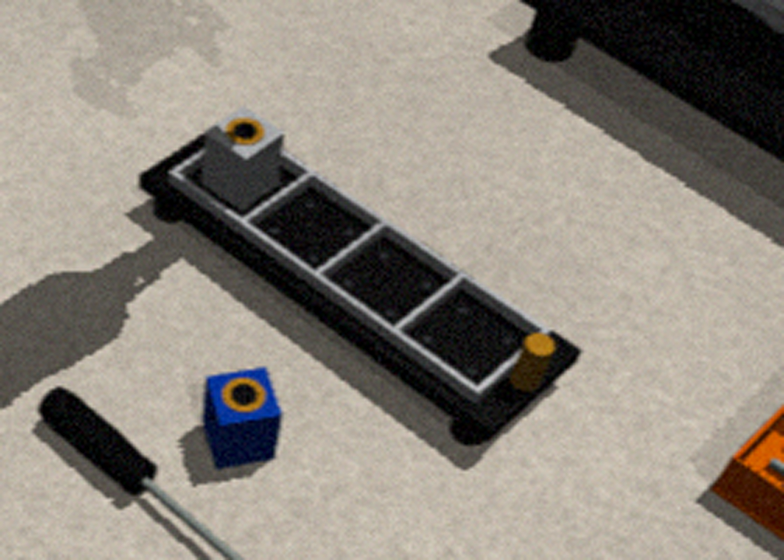

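Call:
servo_tool(increments=[{"slide":[0,0,0],"spin":-8.1},{"slide":[0,0,0],"spin":-8.1},{"slide":[0,0,0],"spin":-8.1},{"slide":[0,0,0],"spin":-8.1},{"slide":[0,0,0],"spin":-8.1},{"slide":[0,0,0],"spin":-8.1},{"slide":[0,0,0],"spin":-8.1},{"slide":[0,0,0],"spin":-8.1}])

```text
clock: 12.45
position: [0.4132, 0.2176, 0.1954]
ee_rot: [-0.001, 0.84, 0.542, -0.002]
contact_force: [-0.5, -0.4, -0.1]
width: 0.0853
```

Call:
servo_tool(increments=[{"slide":[-0.0318,0.0332,0],"spin":0},{"slide":[-0.0318,0.0332,0],"spin":0},{"slide":[-0.0318,0.0332,0],"spin":0},{"slide":[-0.0318,0.0332,0],"spin":0},{"slide":[-0.0318,0.0332,0],"spin":0},{"slide":[-0.0318,0.0332,0],"spin":0},{"slide":[-0.0318,0.0332,0],"spin":0},{"slide":[-0.0318,0.0332,0],"spin":0}])

```text
clock: 13.25
position: [0.549, -0.1254, 0.1952]
ee_rot: [-0.002, 0.842, 0.54, -0.001]
contact_force: [1.1, 0.6, -0.1]
width: 0.0851
```

Call:
servo_tool(increments=[{"slide":[-0.0318,0.0332,0],"spin":0},{"slide":[0,0,0.03],"spin":0},{"slide":[0,0,0.03],"spin":0},{"slide":[0,0,0],"spin":0},{"slide":[0,0,0],"spin":0},{"slide":[0,0,0],"spin":0}])

```text
clock: 13.85
position: [0.5674, -0.1667, 0.1382]
ee_rot: [0.001, 0.842, 0.54, 0.0]
contact_force: [-0.3, -0.4, 0.2]
width: 0.085
```

```bash
python3 plan.py 0.5696 -0.1655 0.027 -24.2
```

```text
t 13.85 pos [ 0.5674 -0.1667  0.1382] yaw -24.62 tilt 0.09 w 0.085 F [-0.3 -0.4  0.2] q6 0.03
tool delta mm [  2.    1.3 111.2] spin -0.42
```

Call:
servo_tool(increments=[{"slide":[0.002,0.0013,0.02],"spin":0},{"slide":[0,0,0.03],"spin":0},{"slide":[0,0,0.03],"spin":0},{"slide":[0,0,0.015],"spin":0},{"slide":[0,0,0],"spin":0},{"slide":[0,0,0],"spin":0},{"slide":[0,0,0],"spin":0}])

```text
clock: 14.55
position: [0.5703, -0.1659, 0.0443]
ee_rot: [0.002, 0.842, 0.54, 0.001]
contact_force: [0.4, 0.8, 0.5]
width: 0.0854
```

```bash
python3 plan.py 0.5696 -0.1655 0.027 -24.2
python3 - <<'E'
from h import *
im=eyes.get_image("scene")[200:380,120:400]
cv2.imwrite("pics/s4.png",cv2.convertScaleAbs(cv2.resize(im,None,fx=2.8,fy=2.8,interpolation=cv2.INTER_CUBIC),alpha=1.4))
E
```

```text
t 14.55 pos [ 0.5703 -0.1659  0.0443] yaw -24.63 tilt 0.23 w 0.0854 F [0.4 0.8 0.5] q6 0.03
tool delta mm [ 0.  -0.8 17.3] spin -0.43
```

View pics/s4.png

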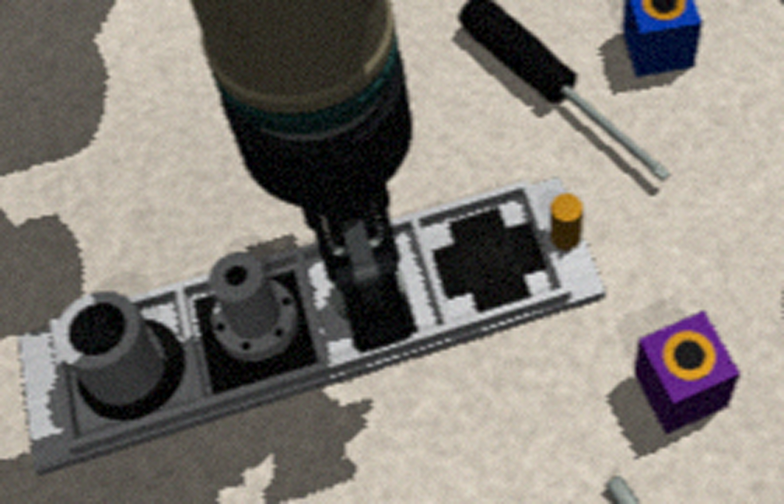

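The cross pad is exposed in the block's cell, and the fingers straddle the shaft, clear of the hub. Lower and close.

Call:
servo_tool(increments=[{"slide":[0,-0.0005,0.008],"spin":0},{"slide":[0,0,0.008],"spin":0},{"slide":[0,0,0],"spin":0},{"slide":[0,0,0],"spin":0}])

```text
clock: 15.0
position: [0.5679, -0.1651, 0.0258]
ee_rot: [-0.001, 0.842, 0.54, -0.0]
contact_force: [-0.8, -0.3, 1.2]
width: 0.0859
```

Call:
servo_tool(increments=[{"slide":[0,0,0],"spin":0},{"slide":[0,0,0],"spin":0},{"slide":[0,0,0],"spin":0},{"slide":[0,0,0],"spin":0},{"slide":[0,0,0],"spin":0},{"slide":[0,0,0],"spin":0},{"slide":[0,0,0],"spin":0},{"slide":[0,0,0],"spin":0}], hand=0, newtons=60)

```text
clock: 15.8
position: [0.5686, -0.1654, 0.0267]
ee_rot: [0.0, 0.842, 0.54, 0.0]
contact_force: [0.4, -0.5, 2.5]
width: 0.0217
```

Call:
servo_tool(increments=[{"slide":[0,0,0],"spin":0},{"slide":[0,0,0],"spin":0},{"slide":[0,0,0],"spin":0}])

```text
clock: 16.1
position: [0.5686, -0.1654, 0.0266]
ee_rot: [0.0, 0.842, 0.54, 0.0]
contact_force: [0.2, -0.6, 3.4]
width: 0.0219
```

```bash
python3 plan.py 0.5696 -0.1655 0.2 -89.6
```

```text
t 16.1 pos [ 0.5686 -0.1654  0.0266] yaw -24.65 tilt 0.05 w 0.0219 F [ 0.2 -0.6  3.4] q6 0.03
tool delta mm [   0.3    1.1 -173.4] spin 64.95
```

Call:
servo_tool(increments=[{"slide":[0,0,-0.006],"spin":0},{"slide":[0,0,-0.015],"spin":0},{"slide":[0,0,-0.03],"spin":0},{"slide":[0,0,-0.03],"spin":0},{"slide":[0,0,-0.03],"spin":0},{"slide":[0,0,-0.03],"spin":0},{"slide":[0,0,-0.025],"spin":0},{"slide":[0,0,0],"spin":0}])

```text
clock: 16.9
position: [0.5697, -0.1658, 0.1953]
ee_rot: [0.002, 0.842, 0.54, 0.002]
contact_force: [0.6, -0.8, -2.2]
width: 0.0213
```

Call:
servo_tool(increments=[{"slide":[0,0,0],"spin":8.1},{"slide":[0,0,0],"spin":8.1},{"slide":[0,0,0],"spin":8.1},{"slide":[0,0,0],"spin":8.1},{"slide":[0,0,0],"spin":8.1},{"slide":[0,0,0],"spin":8.1},{"slide":[0,0,0],"spin":8.1},{"slide":[0,0,0],"spin":8.1}])

```text
clock: 17.7
position: [0.5667, -0.1646, 0.1894]
ee_rot: [-0.001, 1.0, 0.002, -0.002]
contact_force: [-0.3, -0.5, -2.9]
width: 0.0219
```

```bash
python3 plan.py 0.4815 0.2187 0.19 -89.6
python3 - <<'E'
from h import *
im=eyes.get_image("scene")[200:380,120:400]
cv2.imwrite("pics/s5.png",cv2.convertScaleAbs(cv2.resize(im,None,fx=2.8,fy=2.8,interpolation=cv2.INTER_CUBIC),alpha=1.4))
E
```

```text
t 17.7 pos [ 0.5667 -0.1646  0.1894] yaw -89.79 tilt 0.3 w 0.0219 F [-0.3 -0.5 -2.9] q6 1.17
tool delta mm [ -83.8 -383.6    0.7] spin -0.19
```

View pics/s5.png

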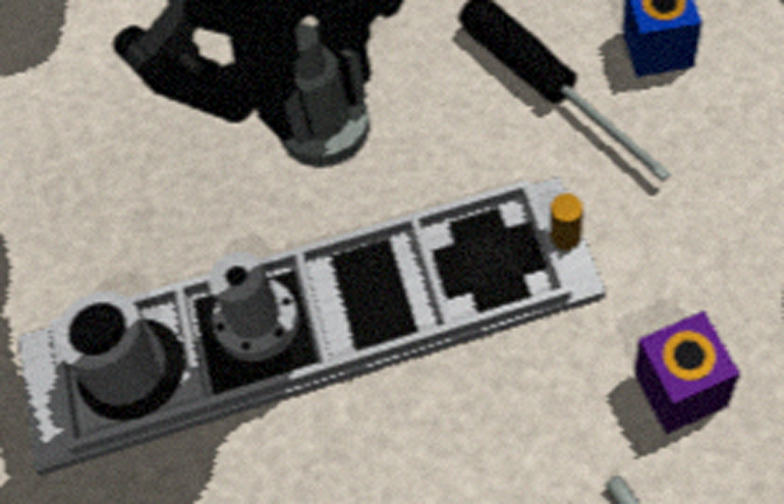

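The shaft hangs upright in the jaws. Travel to the second cell.

Call:
servo_tool(increments=[{"slide":[-0.0093,-0.0426,0],"spin":0},{"slide":[-0.0093,-0.0426,0],"spin":0},{"slide":[-0.0093,-0.0426,0],"spin":0},{"slide":[-0.0093,-0.0426,0],"spin":0},{"slide":[-0.0093,-0.0426,0],"spin":0},{"slide":[-0.0093,-0.0426,0],"spin":0},{"slide":[-0.0093,-0.0426,0],"spin":0},{"slide":[-0.0093,-0.0426,0],"spin":0}])

```text
clock: 18.55
position: [0.4887, 0.1762, 0.1905]
ee_rot: [0.0, 1.0, 0.006, -0.002]
contact_force: [0.7, 1.2, -2.6]
width: 0.022
```

Call:
servo_tool(increments=[{"slide":[-0.0093,-0.0426,0],"spin":0},{"slide":[0,0,0.03],"spin":0},{"slide":[0,0,0.03],"spin":0},{"slide":[0,0,0.03],"spin":0},{"slide":[0,0,0],"spin":0},{"slide":[0,0,0],"spin":0},{"slide":[0,0,0],"spin":0}])

```text
clock: 19.25
position: [0.4819, 0.2175, 0.1033]
ee_rot: [-0.0, 1.0, 0.005, 0.001]
contact_force: [0.7, 0.1, -3.0]
width: 0.0216
```

```bash
python3 plan.py 0.4815 0.2187 0.0456 -89.6
```

```text
t 19.25 pos [0.4819 0.2175 0.1033] yaw -89.42 tilt 0.12 w 0.0216 F [ 0.7  0.1 -3. ] q6 1.85
tool delta mm [-0.5 -1.1 57.7] spin 0.18
```

Call:
servo_tool(increments=[{"slide":[-0.0005,-0.001,0.015],"spin":0},{"slide":[0,0,0.02],"spin":0},{"slide":[0,0,0.012],"spin":0},{"slide":[0,0,0.006],"spin":0},{"slide":[0,0,0.002],"spin":0},{"slide":[0,0,0],"spin":0},{"slide":[0,0,0],"spin":0},{"slide":[0,0,0],"spin":0}])

```text
clock: 20.05
position: [0.4809, 0.2185, 0.0479]
ee_rot: [-0.0, 1.0, 0.005, 0.001]
contact_force: [0.1, 0.0, -2.9]
width: 0.0219
```

Call:
servo_tool(increments=[{"slide":[0,0,0.001],"spin":0},{"slide":[0,0,0.001],"spin":0},{"slide":[0,0,0],"spin":0},{"slide":[0,0,0],"spin":0}])

```text
clock: 20.45
position: [0.4806, 0.2184, 0.0456]
ee_rot: [-0.0, 1.0, 0.005, 0.0]
contact_force: [-1.1, 0.9, 2.0]
width: 0.0218
```

Contact at the expected height. Release and rise.

Call:
servo_tool(increments=[{"slide":[0,0,0],"spin":0},{"slide":[0,0,0],"spin":0},{"slide":[0,0,0],"spin":0},{"slide":[0,0,0],"spin":0},{"slide":[0,0,0],"spin":0},{"slide":[0,0,0],"spin":0},{"slide":[0,0,0],"spin":0},{"slide":[0,0,0],"spin":0}], hand=1)

```text
clock: 21.25
position: [0.4804, 0.2183, 0.0453]
ee_rot: [-0.0, 1.0, 0.005, -0.0]
contact_force: [-1.2, 0.4, -0.2]
width: 0.0854
```

Call:
servo_tool(increments=[{"slide":[0,0,0],"spin":0},{"slide":[0,0,-0.01],"spin":0},{"slide":[0,0,-0.03],"spin":0},{"slide":[0,0,-0.04],"spin":0},{"slide":[0,0,-0.04],"spin":0},{"slide":[0,0,-0.03],"spin":0},{"slide":[0,0,0],"spin":0},{"slide":[0,0,0],"spin":0}])

```text
clock: 22.05
position: [0.4806, 0.2184, 0.1965]
ee_rot: [-0.0, 1.0, 0.005, 0.001]
contact_force: [-0.5, -0.6, 0.3]
width: 0.0855
```

Call:
servo_tool(increments=[{"slide":[0,0,0],"spin":-8.1},{"slide":[0,0,0],"spin":-8.1},{"slide":[0,0,0],"spin":-8.1},{"slide":[0,0,0],"spin":-8.1},{"slide":[0,0,0],"spin":-8.1},{"slide":[0,0,0],"spin":-8.1},{"slide":[0,0,0],"spin":-8.1},{"slide":[0,0,0],"spin":-8.1}])

```text
clock: 22.85
position: [0.4791, 0.2179, 0.1936]
ee_rot: [-0.001, 0.84, 0.542, -0.002]
contact_force: [0.3, -0.9, -0.1]
width: 0.0851
```

```bash
python3 plan.py 0.5413 -0.2218 0.19 -24.2;  python3 - <<'E'
from h import *
im=eyes.get_image("scene")[60:260,270:550]
cv2.imwrite("pics/s6.png",cv2.convertScaleAbs(cv2.resize(im,None,fx=2.8,fy=2.8,interpolation=cv2.INTER_CUBIC),alpha=1.6))
E
```

```text
t 22.85 pos [0.4791 0.2179 0.1936] yaw -24.32 tilt 0.22 w 0.0851 F [ 0.3 -0.9 -0.1] q6 0.72
tool delta mm [-375.1  237.7    3.8] spin -0.12
```

View pics/s6.png

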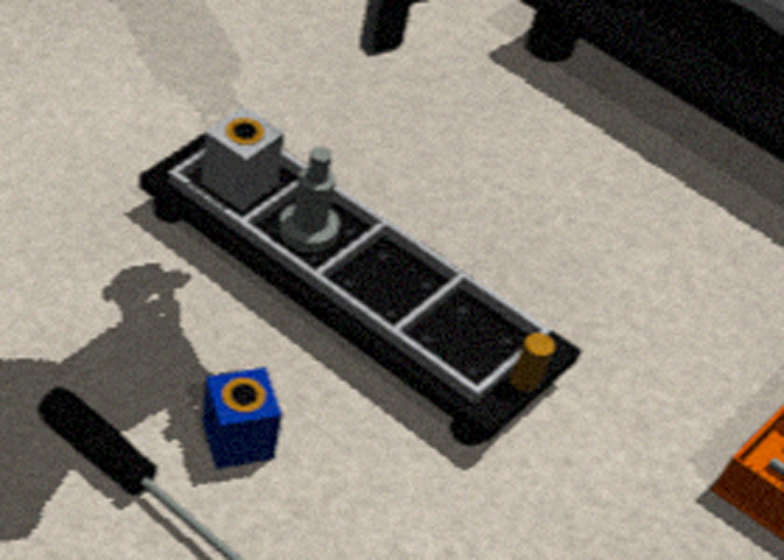

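The shaft stands upright in cell 2. Now the hub.

Call:
servo_tool(increments=[{"slide":[-0.0375,0.0238,0],"spin":0},{"slide":[-0.0375,0.0238,0],"spin":0},{"slide":[-0.0375,0.0238,0],"spin":0},{"slide":[-0.0375,0.0238,0],"spin":0},{"slide":[-0.0375,0.0238,0],"spin":0},{"slide":[-0.0375,0.0238,0],"spin":0},{"slide":[-0.0375,0.0238,0],"spin":0},{"slide":[-0.0375,0.0238,0],"spin":0}])

```text
clock: 23.7
position: [0.5274, -0.1353, 0.194]
ee_rot: [-0.001, 0.843, 0.539, -0.001]
contact_force: [0.2, -0.0, -0.1]
width: 0.0853
```

Call:
servo_tool(increments=[{"slide":[-0.0375,0.0238,0],"spin":0},{"slide":[-0.0375,0.0238,0],"spin":0},{"slide":[0,0,0.03],"spin":0},{"slide":[0,0,0.03],"spin":0},{"slide":[0,0,0],"spin":0},{"slide":[0,0,0],"spin":0},{"slide":[0,0,0],"spin":0}])

```text
clock: 24.4
position: [0.5411, -0.2218, 0.1365]
ee_rot: [0.001, 0.842, 0.54, 0.001]
contact_force: [-0.8, 1.2, -0.4]
width: 0.0855
```

```bash
python3 plan.py 0.5413 -0.2216 0.031 -24.2
```

```text
t 24.4 pos [ 0.5411 -0.2218  0.1365] yaw -24.66 tilt 0.11 w 0.0855 F [-0.8  1.2 -0.4] q6 -0.08
tool delta mm [ 3.000e-01 -1.000e-01  1.055e+02] spin -0.46
```

Call:
servo_tool(increments=[{"slide":[0,0,0.025],"spin":0},{"slide":[0,0,0.03],"spin":0},{"slide":[0,0,0.025],"spin":0},{"slide":[0,0,0.015],"spin":0},{"slide":[0,0,0.007],"spin":0},{"slide":[0,0,0],"spin":0},{"slide":[0,0,0],"spin":0},{"slide":[0,0,0],"spin":0}])

```text
clock: 25.2
position: [0.5413, -0.2222, 0.0347]
ee_rot: [0.001, 0.842, 0.54, 0.001]
contact_force: [-0.1, -0.2, 0.3]
width: 0.0852
```

Call:
servo_tool(increments=[{"slide":[0,0,0],"spin":0},{"slide":[0,0,0],"spin":0},{"slide":[0,0,0],"spin":0},{"slide":[0,0,0],"spin":0},{"slide":[0,0,0],"spin":0},{"slide":[0,0,0],"spin":0},{"slide":[0,0,0],"spin":0},{"slide":[0,0,0],"spin":0}], hand=0, newtons=60)

```text
clock: 26.0
position: [0.5405, -0.2218, 0.0336]
ee_rot: [0.0, 0.842, 0.54, 0.0]
contact_force: [-0.4, -0.0, 3.5]
width: 0.0261
```

Call:
servo_tool(increments=[{"slide":[0,0,0],"spin":0},{"slide":[0,0,0],"spin":0}])

```text
clock: 26.2
position: [0.5405, -0.2219, 0.0336]
ee_rot: [0.0, 0.842, 0.54, 0.0]
contact_force: [-0.8, -0.3, 4.7]
width: 0.026
```

```bash
python3 plan.py 0.5413 -0.2216 0.2 -89.6
```

```text
t 26.2 pos [ 0.5405 -0.2219  0.0336] yaw -24.65 tilt 0.04 w 0.026 F [-0.8 -0.3  4.7] q6 -0.08
tool delta mm [   0.6    0.7 -166.4] spin 64.95
```

Call:
servo_tool(increments=[{"slide":[0,0,-0.006],"spin":0},{"slide":[0,0,-0.015],"spin":0},{"slide":[0,0,-0.03],"spin":0},{"slide":[0,0,-0.03],"spin":0},{"slide":[0,0,-0.03],"spin":0},{"slide":[0,0,-0.03],"spin":0},{"slide":[0,0,-0.025],"spin":0},{"slide":[0,0,0],"spin":0}])

```text
clock: 27.0
position: [0.542, -0.2227, 0.2028]
ee_rot: [0.003, 0.842, 0.54, 0.002]
contact_force: [0.5, -0.8, -0.9]
width: 0.0259
```

Call:
servo_tool(increments=[{"slide":[0,0,0],"spin":8.1},{"slide":[0,0,0],"spin":8.1},{"slide":[0,0,0],"spin":8.1},{"slide":[0,0,0],"spin":8.1},{"slide":[0,0,0],"spin":8.1},{"slide":[0,0,0],"spin":8.1},{"slide":[0,0,0],"spin":8.1},{"slide":[0,0,0],"spin":8.1}])

```text
clock: 27.8
position: [0.5392, -0.2211, 0.1971]
ee_rot: [-0.001, 1.0, 0.002, -0.002]
contact_force: [0.4, -0.5, -1.5]
width: 0.026
```

```bash
python3 plan.py 0.5475 0.2192 0.19 -89.6
python3 - <<'E'
from h import *
im=eyes.get_image("scene")[200:380,120:400]
cv2.imwrite("pics/s7.png",cv2.convertScaleAbs(cv2.resize(im,None,fx=2.8,fy=2.8,interpolation=cv2.INTER_CUBIC),alpha=1.4))
E
```

```text
t 27.8 pos [ 0.5392 -0.2211  0.1971] yaw -89.79 tilt 0.23 w 0.026 F [ 0.4 -0.5 -1.5] q6 1.06
tool delta mm [  10.  -440.3    8. ] spin -0.19
```

View pics/s7.png

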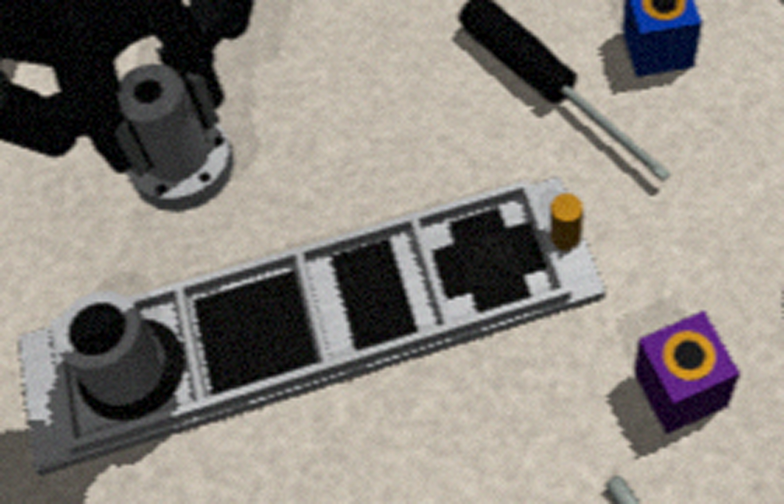

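The hub is held upright. Travel to the third cell.

Call:
servo_tool(increments=[{"slide":[0.0008,-0.0441,0],"spin":0},{"slide":[0.0008,-0.0441,0],"spin":0},{"slide":[0.0008,-0.0441,0],"spin":0},{"slide":[0.0008,-0.0441,0],"spin":0},{"slide":[0.0008,-0.0441,0],"spin":0},{"slide":[0.0008,-0.0441,0],"spin":0},{"slide":[0.0008,-0.0441,0],"spin":0},{"slide":[0.0008,-0.0441,0],"spin":0}])

```text
clock: 28.65
position: [0.5421, 0.1328, 0.1978]
ee_rot: [0.0, 1.0, 0.006, -0.001]
contact_force: [0.5, -0.5, -1.0]
width: 0.0259
```

Call:
servo_tool(increments=[{"slide":[0.0008,-0.0441,0],"spin":0},{"slide":[0.0008,-0.0441,0],"spin":0},{"slide":[0,0,0.03],"spin":0},{"slide":[0,0,0.03],"spin":0},{"slide":[0,0,0.03],"spin":0},{"slide":[0,0,0],"spin":0},{"slide":[0,0,0],"spin":0},{"slide":[0,0,0],"spin":0}])

```text
clock: 29.45
position: [0.5451, 0.2195, 0.1106]
ee_rot: [-0.0, 1.0, 0.005, 0.001]
contact_force: [0.2, -0.2, -1.0]
width: 0.0259
```

```bash
python3 plan.py 0.5475 0.2192 0.0526 -89.6
```

```text
t 29.45 pos [0.5451 0.2195 0.1106] yaw -89.42 tilt 0.14 w 0.0259 F [ 0.2 -0.2 -1. ] q6 1.82
tool delta mm [ 2.3  0.4 58. ] spin 0.18
```

Call:
servo_tool(increments=[{"slide":[0.0027,0,0.015],"spin":0},{"slide":[0,0,0.02],"spin":0},{"slide":[0,0,0.012],"spin":0},{"slide":[0,0,0.006],"spin":0},{"slide":[0,0,0.002],"spin":0},{"slide":[0,0,0],"spin":0},{"slide":[0,0,0],"spin":0},{"slide":[0,0,0],"spin":0}])

```text
clock: 30.25
position: [0.5473, 0.2195, 0.055]
ee_rot: [-0.0, 1.0, 0.005, 0.001]
contact_force: [0.1, -0.2, -0.6]
width: 0.0257
```

Call:
servo_tool(increments=[{"slide":[0,0,0.001],"spin":0},{"slide":[0,0,0.001],"spin":0},{"slide":[0,0,0],"spin":0},{"slide":[0,0,0],"spin":0}])

```text
clock: 30.65
position: [0.5469, 0.2194, 0.0526]
ee_rot: [-0.0, 1.0, 0.005, 0.0]
contact_force: [-0.0, -0.9, 1.1]
width: 0.026
```

Call:
servo_tool(increments=[{"slide":[0,0,0.0005],"spin":0},{"slide":[0,0,0],"spin":0},{"slide":[0,0,0],"spin":0}])

```text
clock: 30.95
position: [0.547, 0.2194, 0.0525]
ee_rot: [-0.0, 1.0, 0.005, 0.0]
contact_force: [-1.8, -0.4, 5.4]
width: 0.0261
```

Call:
servo_tool(increments=[{"slide":[0,0,0],"spin":0},{"slide":[0,0,0],"spin":0},{"slide":[0,0,0],"spin":0},{"slide":[0,0,0],"spin":0},{"slide":[0,0,0],"spin":0},{"slide":[0,0,0],"spin":0},{"slide":[0,0,0],"spin":0},{"slide":[0,0,0],"spin":0}], hand=1)

```text
clock: 31.75
position: [0.5468, 0.2193, 0.0518]
ee_rot: [-0.0, 1.0, 0.005, 0.0]
contact_force: [-0.2, 0.8, 0.6]
width: 0.0852
```

Call:
servo_tool(increments=[{"slide":[0,0,0],"spin":0},{"slide":[0,0,-0.01],"spin":0},{"slide":[0,0,-0.03],"spin":0},{"slide":[0,0,-0.04],"spin":0},{"slide":[0,0,-0.04],"spin":0},{"slide":[0,0,-0.03],"spin":0},{"slide":[0,0,0],"spin":0},{"slide":[0,0,0],"spin":0}])

```text
clock: 32.55
position: [0.547, 0.2194, 0.2031]
ee_rot: [-0.0, 1.0, 0.005, 0.001]
contact_force: [-0.3, 0.3, -0.7]
width: 0.0857
```

Call:
servo_tool(increments=[{"slide":[0,0,0],"spin":-8.1},{"slide":[0,0,0],"spin":-8.1},{"slide":[0,0,0],"spin":-8.1},{"slide":[0,0,0],"spin":-8.1},{"slide":[0,0,0],"spin":-8.1},{"slide":[0,0,0],"spin":-8.1},{"slide":[0,0,0],"spin":-8.1},{"slide":[0,0,0],"spin":-8.1}])

```text
clock: 33.35
position: [0.5456, 0.219, 0.1999]
ee_rot: [-0.001, 0.84, 0.542, -0.002]
contact_force: [-0.6, -0.5, -0.3]
width: 0.0855
```

```bash
python3 plan.py 0.5142 -0.287 0.19 -24.2;  python3 - <<'E'
from h import *
im=eyes.get_image("scene")[60:260,270:550]
cv2.imwrite("pics/s8.png",cv2.convertScaleAbs(cv2.resize(im,None,fx=2.8,fy=2.8,interpolation=cv2.INTER_CUBIC),alpha=1.6))
E
```

```text
t 33.35 pos [0.5456 0.219  0.1999] yaw -24.32 tilt 0.22 w 0.0855 F [-0.6 -0.5 -0.3] q6 0.69
tool delta mm [-474.   179.8   10.5] spin -0.12
```

View pics/s8.png

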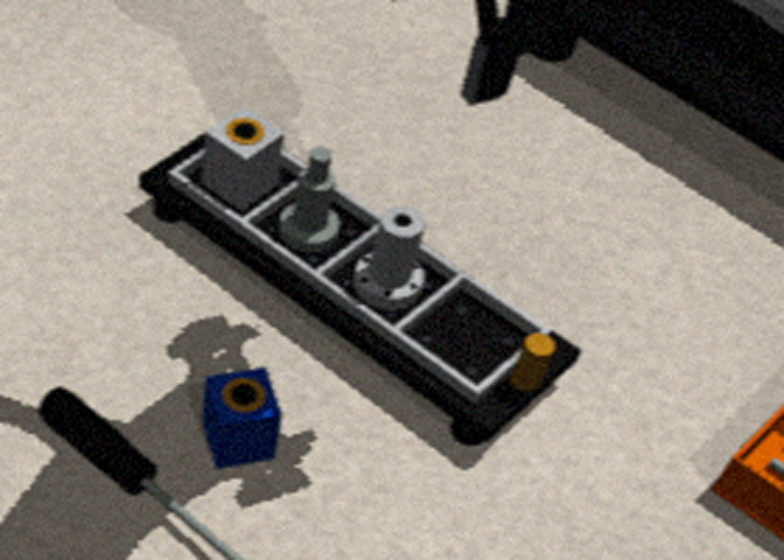

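The hub stands upright in cell 3. Last part: the sleeve.

Call:
servo_tool(increments=[{"slide":[-0.043,0.0163,0],"spin":0},{"slide":[-0.043,0.0163,0],"spin":0},{"slide":[-0.043,0.0163,0],"spin":0},{"slide":[-0.043,0.0163,0],"spin":0},{"slide":[-0.043,0.0163,0],"spin":0},{"slide":[-0.043,0.0163,0],"spin":0},{"slide":[-0.043,0.0163,0],"spin":0},{"slide":[-0.043,0.0163,0],"spin":0}])

```text
clock: 34.2
position: [0.5205, -0.1491, 0.2006]
ee_rot: [-0.001, 0.842, 0.539, -0.001]
contact_force: [1.4, 0.1, 0.1]
width: 0.0853
```

Call:
servo_tool(increments=[{"slide":[-0.043,0.0163,0],"spin":0},{"slide":[-0.043,0.0163,0],"spin":0},{"slide":[-0.043,0.0163,0],"spin":0},{"slide":[0,0,0.03],"spin":0},{"slide":[0,0,0.03],"spin":0},{"slide":[0,0,0],"spin":0},{"slide":[0,0,0],"spin":0},{"slide":[0,0,0],"spin":0}])

```text
clock: 35.0
position: [0.5133, -0.2855, 0.1429]
ee_rot: [0.001, 0.842, 0.54, 0.0]
contact_force: [-1.5, -0.1, 0.7]
width: 0.0855
```

```bash
python3 plan.py 0.5142 -0.287 0.031 -24.2
```

```text
t 35.0 pos [ 0.5133 -0.2855  0.1429] yaw -24.66 tilt 0.11 w 0.0855 F [-1.5 -0.1  0.7] q6 -0.2
tool delta mm [ -0.9   1.3 112. ] spin -0.46
```

Call:
servo_tool(increments=[{"slide":[-0.001,0.0013,0.025],"spin":0},{"slide":[0,0,0.03],"spin":0},{"slide":[0,0,0.028],"spin":0},{"slide":[0,0,0.02],"spin":0},{"slide":[0,0,0.007],"spin":0},{"slide":[0,0,0],"spin":0},{"slide":[0,0,0],"spin":0},{"slide":[0,0,0],"spin":0}])

```text
clock: 35.8
position: [0.5143, -0.2875, 0.0335]
ee_rot: [0.002, 0.842, 0.54, 0.001]
contact_force: [0.3, 0.6, -0.1]
width: 0.0856
```

Call:
servo_tool(increments=[{"slide":[0,0,0],"spin":0},{"slide":[0,0,0],"spin":0},{"slide":[0,0,0],"spin":0},{"slide":[0,0,0],"spin":0},{"slide":[0,0,0],"spin":0},{"slide":[0,0,0],"spin":0},{"slide":[0,0,0],"spin":0},{"slide":[0,0,0],"spin":0}], hand=0, newtons=60)

```text
clock: 36.6
position: [0.5137, -0.2871, 0.0325]
ee_rot: [0.001, 0.842, 0.54, 0.0]
contact_force: [0.3, 0.2, 5.7]
width: 0.0403
```

```bash
python3 plan.py 0.5142 -0.287 0.2 -89.6
```

```text
t 36.6 pos [ 0.5137 -0.2871  0.0325] yaw -24.65 tilt 0.08 w 0.0403 F [0.3 0.2 5.7] q6 -0.2
tool delta mm [   0.3    0.6 -167.5] spin 64.95
```

Call:
servo_tool(increments=[{"slide":[0,0,-0.006],"spin":0},{"slide":[0,0,-0.015],"spin":0},{"slide":[0,0,-0.03],"spin":0},{"slide":[0,0,-0.03],"spin":0},{"slide":[0,0,-0.03],"spin":0},{"slide":[0,0,-0.03],"spin":0},{"slide":[0,0,-0.025],"spin":0},{"slide":[0,0,0],"spin":0}])

```text
clock: 37.4
position: [0.5148, -0.2879, 0.2012]
ee_rot: [0.003, 0.842, 0.54, 0.001]
contact_force: [-0.5, -0.1, -2.0]
width: 0.0404
```

Call:
servo_tool(increments=[{"slide":[0,0,0],"spin":8.1},{"slide":[0,0,0],"spin":8.1},{"slide":[0,0,0],"spin":8.1},{"slide":[0,0,0],"spin":8.1},{"slide":[0,0,0],"spin":8.1},{"slide":[0,0,0],"spin":8.1},{"slide":[0,0,0],"spin":8.1},{"slide":[0,0,0],"spin":8.1}])

```text
clock: 38.2
position: [0.5121, -0.2861, 0.1954]
ee_rot: [-0.001, 1.0, 0.002, -0.002]
contact_force: [-0.9, -0.6, -2.5]
width: 0.0403
```

```bash
python3 plan.py 0.6135 0.2197 0.19 -89.6
python3 - <<'E'
from h import *
im=eyes.get_image("scene")[200:380,60:340]
cv2.imwrite("pics/s9.png",cv2.convertScaleAbs(cv2.resize(im,None,fx=2.8,fy=2.8,interpolation=cv2.INTER_CUBIC),alpha=1.4))
E
```

```text
t 38.2 pos [ 0.5121 -0.2861  0.1954] yaw -89.79 tilt 0.24 w 0.0403 F [-0.9 -0.6 -2.5] q6 0.94
tool delta mm [ 103.3 -505.4    6.4] spin -0.19
```

View pics/s9.png

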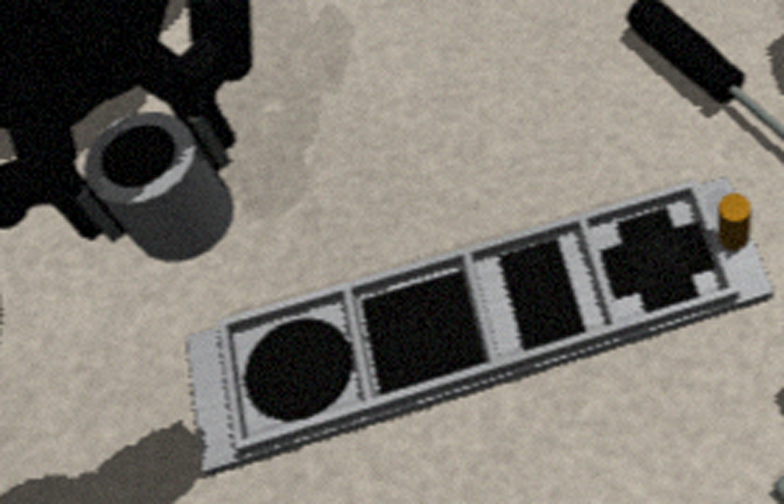

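The sleeve is held upright. Travel to the last cell, next to the pin.

Call:
servo_tool(increments=[{"slide":[0.0088,-0.0421,0],"spin":0},{"slide":[0.0088,-0.0421,0],"spin":0},{"slide":[0.0088,-0.0421,0],"spin":0},{"slide":[0.0088,-0.0421,0],"spin":0},{"slide":[0.0088,-0.0421,0],"spin":0},{"slide":[0.0088,-0.0421,0],"spin":0}])

```text
clock: 38.85
position: [0.5627, -0.0319, 0.1961]
ee_rot: [-0.0, 1.0, 0.006, -0.001]
contact_force: [0.8, -1.2, -1.2]
width: 0.0406
```

Call:
servo_tool(increments=[{"slide":[0.0088,-0.0421,0],"spin":0},{"slide":[0.0088,-0.0421,0],"spin":0},{"slide":[0.0088,-0.0421,0],"spin":0},{"slide":[0.0088,-0.0421,0],"spin":0},{"slide":[0.0088,-0.0421,0],"spin":0},{"slide":[0.0088,-0.0421,0],"spin":0},{"slide":[0,0,0],"spin":0}])

```text
clock: 39.55
position: [0.6137, 0.225, 0.1955]
ee_rot: [-0.002, 1.0, 0.009, -0.001]
contact_force: [0.4, -0.9, -2.1]
width: 0.0404
```

Call:
servo_tool(increments=[{"slide":[0,0,0.03],"spin":0},{"slide":[0,0,0.03],"spin":0},{"slide":[0,0,0.025],"spin":0},{"slide":[0,0,0],"spin":0},{"slide":[0,0,0],"spin":0},{"slide":[0,0,0],"spin":0}])

```text
clock: 40.15
position: [0.615, 0.2193, 0.1141]
ee_rot: [-0.0, 1.0, 0.005, 0.001]
contact_force: [-0.9, 0.6, -2.1]
width: 0.0407
```

```bash
python3 plan.py 0.6135 0.2197 0.0515 -89.6
```

```text
t 40.15 pos [0.615  0.2193 0.1141] yaw -89.43 tilt 0.14 w 0.0407 F [-0.9  0.6 -2.1] q6 1.8
tool delta mm [-1.6 -0.4 62.6] spin 0.17
```

Call:
servo_tool(increments=[{"slide":[-0.0013,0,0.018],"spin":0},{"slide":[0,0,0.02],"spin":0},{"slide":[0,0,0.014],"spin":0},{"slide":[0,0,0.006],"spin":0},{"slide":[0,0,0.002],"spin":0},{"slide":[0,0,0],"spin":0},{"slide":[0,0,0],"spin":0},{"slide":[0,0,0],"spin":0}])

```text
clock: 40.95
position: [0.6133, 0.2196, 0.0537]
ee_rot: [-0.0, 1.0, 0.005, 0.001]
contact_force: [-0.4, -0.7, -1.5]
width: 0.0404
```

Call:
servo_tool(increments=[{"slide":[0,0,0.001],"spin":0},{"slide":[0,0,0.001],"spin":0},{"slide":[0,0,0],"spin":0},{"slide":[0,0,0],"spin":0}])

```text
clock: 41.35
position: [0.6129, 0.2195, 0.0515]
ee_rot: [-0.0, 1.0, 0.005, 0.0]
contact_force: [-1.0, 0.1, 3.1]
width: 0.0408
```

Call:
servo_tool(increments=[{"slide":[0,0,0],"spin":0},{"slide":[0,0,0],"spin":0},{"slide":[0,0,0],"spin":0},{"slide":[0,0,0],"spin":0},{"slide":[0,0,0],"spin":0},{"slide":[0,0,0],"spin":0},{"slide":[0,0,0],"spin":0},{"slide":[0,0,0],"spin":0}], hand=1)

```text
clock: 42.15
position: [0.6126, 0.2194, 0.0508]
ee_rot: [-0.0, 1.0, 0.005, 0.0]
contact_force: [-1.1, -0.1, 0.1]
width: 0.0858
```

Call:
servo_tool(increments=[{"slide":[0,0,0],"spin":0},{"slide":[0,0,-0.01],"spin":0},{"slide":[0,0,-0.03],"spin":0},{"slide":[0,0,-0.04],"spin":0},{"slide":[0,0,-0.04],"spin":0},{"slide":[0,0,-0.03],"spin":0},{"slide":[0,0,0],"spin":0}])

```text
clock: 42.85
position: [0.6156, 0.2202, 0.2075]
ee_rot: [-0.001, 1.0, 0.005, 0.006]
contact_force: [-0.3, 0.1, 1.0]
width: 0.0854
```

Call:
servo_tool(increments=[{"slide":[0,0.04,0],"spin":0},{"slide":[0,0.04,0],"spin":0},{"slide":[0,0.04,0],"spin":0},{"slide":[0,0.04,0],"spin":0},{"slide":[0,0.04,0],"spin":0},{"slide":[0,0,0],"spin":0},{"slide":[0,0,0],"spin":0},{"slide":[0,0,0],"spin":0}])

```text
clock: 43.65
position: [0.6143, 0.0203, 0.2006]
ee_rot: [-0.0, 1.0, 0.005, -0.0]
contact_force: [-0.9, -0.0, 0.7]
width: 0.0853
```

```bash
python3 plan.py 0.6135 0.2197 0.19 -89.6
python3 - <<'E'
from h import *
a=eyes.get_image("scene")[60:260,270:550]; b=eyes.get_image("top")[170:395,60:340]
cv2.imwrite("pics/s10.png",cv2.convertScaleAbs(cv2.resize(a,None,fx=2.8,fy=2.8,interpolation=cv2.INTER_CUBIC),alpha=1.6))
cv2.imwrite("pics/t10.png",cv2.convertScaleAbs(cv2.resize(b,None,fx=2.6,fy=2.6,interpolation=cv2.INTER_CUBIC),alpha=1.8))
E
```

```text
t 43.65 pos [0.6143 0.0203 0.2006] yaw -89.43 tilt 0.06 w 0.0853 F [-0.9 -0.   0.7] q6 1.48
tool delta mm [   1.2 -199.4   10.7] spin 0.17
```

View pics/s10.png

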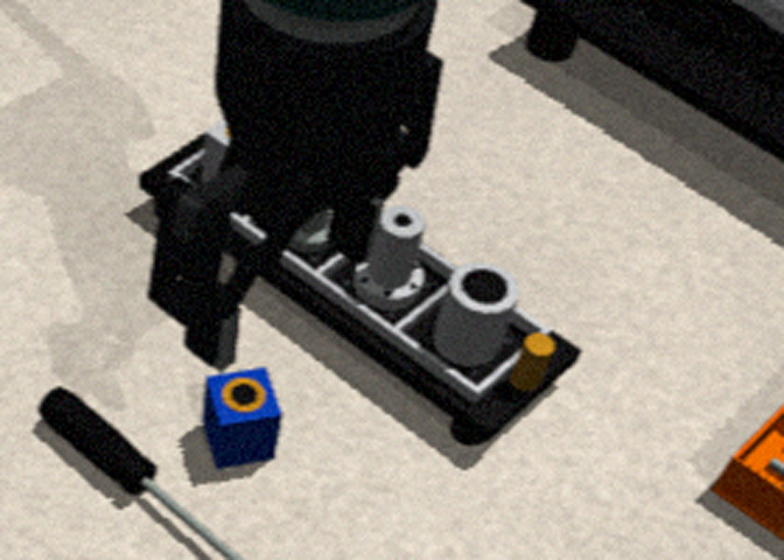

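View pics/t10.png

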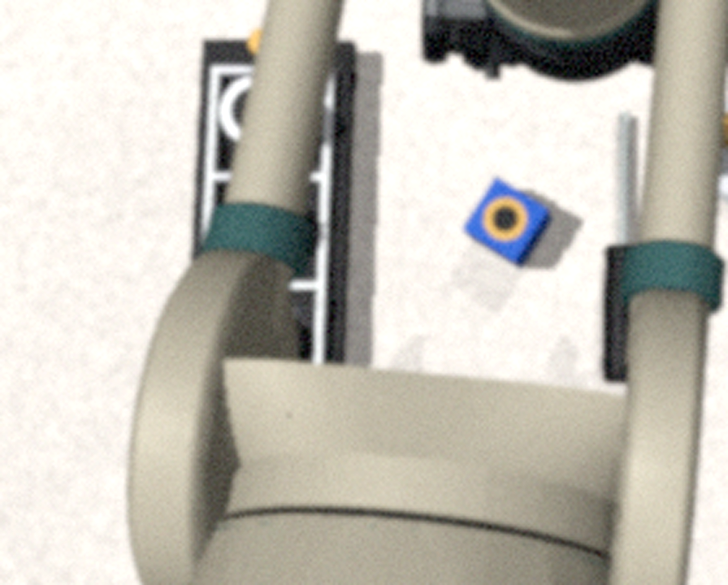

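The sleeve stands in the pin-side cell, but the arm hides the rest. I'll move further away for a full check.

Call:
servo_tool(increments=[{"slide":[0,0.045,0],"spin":0},{"slide":[0,0.045,0],"spin":0},{"slide":[0,0.045,0],"spin":0},{"slide":[0,0.045,0],"spin":0},{"slide":[0,0.045,0],"spin":0},{"slide":[0,0.045,0],"spin":0},{"slide":[0,0,0],"spin":0},{"slide":[0,0,0],"spin":0}])

```text
clock: 44.55
position: [0.6173, -0.2505, 0.2003]
ee_rot: [-0.001, 1.0, 0.004, -0.0]
contact_force: [0.5, 0.2, 0.8]
width: 0.0853
```

Call:
servo_tool(increments=[{"slide":[0,0,0],"spin":0},{"slide":[0,0,0],"spin":0},{"slide":[0,0,0],"spin":0}])

```text
clock: 44.85
position: [0.6174, -0.249, 0.201]
ee_rot: [-0.0, 1.0, 0.006, 0.0]
contact_force: [-0.0, 0.0, 0.9]
width: 0.0857
```

Run:
```python
from h import *
a=eyes.get_image("scene")[60:260,270:550]; b=eyes.get_image("top")[170:395,60:340]
cv2.imwrite("pics/s11.png",cv2.convertScaleAbs(cv2.resize(a,None,fx=2.8,fy=2.8,interpolation=cv2.INTER_CUBIC),alpha=1.6))
cv2.imwrite("pics/t11.png",cv2.convertScaleAbs(cv2.resize(b,None,fx=2.6,fy=2.6,interpolation=cv2.INTER_CUBIC),alpha=1.8))
```

```text
(no output)
```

View pics/s11.png

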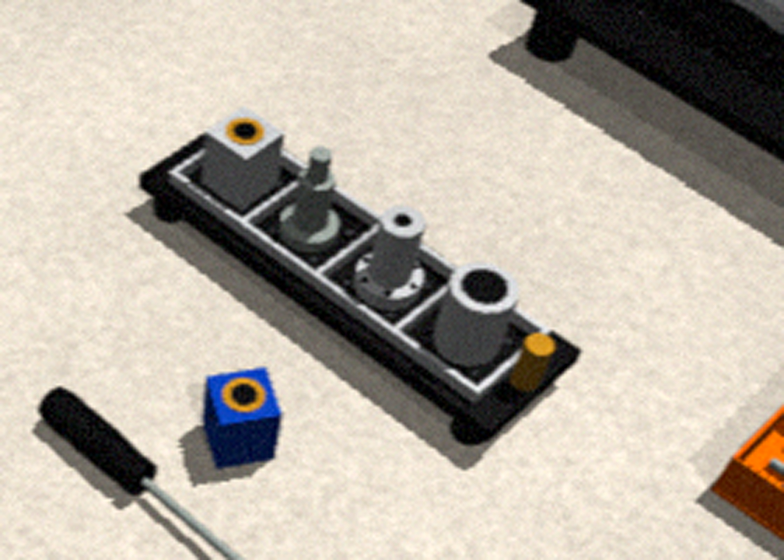

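View pics/t11.png

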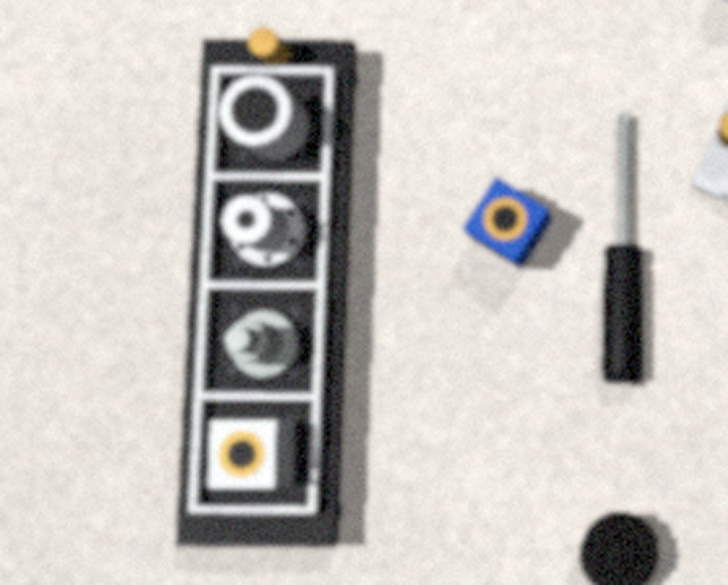

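Both views show all four parts upright, one per cell. From the pin the order is sleeve, hub, shaft, block, which reverses the storage order. The arm is clear, so I'm handing in.

```bash
python3 -c "
from rig import manip
print(manip.sign_off())"
```

```text
the job is handed in; nothing more can be done
None
```

All four parts are in the test rack in reverse order, and the job is handed in. Counted from the brass pin, the storage rack held block, shaft, hub, sleeve; the test rack now holds sleeve, hub, shaft, block.

- **Last check:** the final scene and top pictures showed every part upright inside its own cell. The gripper was open and about 0.45 m away, with no contact force beyond sensor noise.
- **Placing:** each part touched down at the expected height, with no more than about 6 N measured at the wrist. The arm finished at about 45 s of the 104 s allowed.
- **Small disagreements:** on the round parts the finger opening read about 2 mm under the nominal diameter, but they were held firmly. The two cameras differed by up to about 4 mm on part positions, so I used values between them.

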